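Jack up the hinged glue-up board and hold it

TASK

Set the lever jack on the bench with its saddle centred under the lift pad of the hinged glue-up board. Let go of the jack, then push its handle plate all the way down with the fingers, so that the saddle alone raises the board off its block, and finish while still holding the handle fully down. Keep the arm off the board and leave the hand plane and the glue bottle where they are.

Things in the scene. Friction and masses are not known exactly. Their poses are not given: they have to be found in the camera images.
- jack: Loose grey lever jack, 0.8 kg, on the bench. Base plate 250 x 70 x 10 mm; origin at the centre of its underside, x along the plate towards the saddle (at x = +95 mm; handle at the other end), z up. In the middle a housing block 60 (x) x 40 (y) mm, top 62 mm above the bench: grasp it across the 40 mm. Between it and the saddle only a low rib (38 mm high) and guide tube (r 17, 44 mm high).
- jack_grip (a point): Centre line of the jack's housing block, 42 mm above the underside of the jack; same axes as the jack. A place to grasp it, fingers on the two long sides (across y); fingertips must stay above the base plate, which is 10 mm thick.
- saddle_top (a point): Centre of the top of the jack's steel saddle, a flat disc of 42 mm diameter. 58 mm above the bench when down; pressing the handle raises it up to 30 mm straight up, in proportion to the handle's angle. It sinks again when the handle is let go.
- press_point (a point): Centre of the upper face of the handle plate: black rubber, 38 (along the handle) x 56 x 12 mm, at the jack's rear end; z is normal to it. Tilted 0.5 rad when up, level when fully down. Up: 93 mm behind the jack's origin and 96 mm above the bench; down: 106 mm behind, 58 mm above. It lies 80 mm along the handle from the pin and 6 mm above the handle's centre line.
- handle (a joint): Jack handle, rad: 0 = up (sprung back), 0.5 = all the way down at its stop. It turns about a cross pin 26 mm behind the jack's origin and 52 mm above the bench. Pushing it down by the plate takes about 5 N unloaded and 8 to 16 N under the board.
- handle_plate: The handle plate itself; its origin is the press point.
- saddle: The saddle disc; its origin is the saddle top.
- lift_pad (a point): Lift point: centre of the underside of the round steel pad, 24 mm diameter, below the marked round end of the lug. 66 mm above the bench while the board rests. Its x axis points away from the robot, square to the board's long side, and its y axis along the board to the hinge (with the board resting). The space below and on the robot's side of the lug is open down to the bench.
- board (a joint): Hinged board, rad: 0 = lying level on its block, grows as its free end rises. Its hinge is 270 mm to the left (+y of the lift pad) of the lift point; a full stroke of the jack under the pad lifts it by about 0.08 rad. It falls back when not held up.
- stand: Fixed hinge bracket and dark wooden rest block carrying the board (465 x 76 x 28 mm, underside 70 mm, clamped strips up to 125 mm above the bench). Origin on the bench below the lift pad, axes as the pad's. Board's robot-side edge at x = +42 mm. Rest block 70 x 50 x 70 mm high at x = +80, y = -150 mm; steel bracket 106 x 60 x 106 mm high at x = +80, y = +270 mm.
- plane: Bystander: dark steel hand plane with wooden knob and handle, 230 x 58 mm, about 100 mm high, loose on the bench to one side of the work; the jack stands on the other side. Origin at the centre of its underside.
- glue: Bystander: white glue bottle, 52 mm diameter, 130 mm high, right of the board's free end. Origin at the centre of its underside.
- lug_mark (a point): Steel lug screwed to the long side of the board that faces the robot, sticking out about 55 mm from it like a tongue 26 mm wide with a round end. A small punched mark on top of the round end shows the lift point. Its top is 80 mm above the bench. This point: the mark.

How it is judged:
On the way, in this order (a step that is already met when the one before it is completed fails the run):
1. the jack stands on the bench, let go, saddle centred under the lift pad, handle up and board still resting (horizontal distance between saddle_top and lift_pad below 0.012 m and height (world z) of jack below 0.003 m and angle between jack's own z axis and vertical below 0.03 rad and linear speed of jack below 0.02 m/s and value of joint handle below 0.08 rad and value of joint board below 0.01 rad and contact force between the fingers and jack below 0.3 N), for 0.2 s.
2. the handle is pushed all the way down and the saddle has raised the board (value of joint handle above 0.45 rad and value of joint board above 0.055 rad and contact force between saddle and stand above 2 N), for 0.2 s.
At the end, for the whole second after the job is handed in: Fingers still press the handle plate (over 2 N), handle at 0.45 rad or more of 0.5; board raised 0.055 to 0.13 rad, saddle pressing the lift pad (over 2 N), its centre within 14 mm of the pad's seen from above; jack flat and still on the bench (all of step 2 and contact force between the fingers and handle_plate above 2 N and value of joint board below 0.13 rad and horizontal distance between saddle_top and lift_pad below 0.014 m and height (world z) of jack below 0.003 m and angle between jack's own z axis and vertical below 0.03 rad and linear speed of jack below 0.02 m/s); the arm keeps its last pose, push and grip.
It fails at once if the arm or fingers push on the board or its lug (contact force between any of the arm, the fingers and stand above 3 N).
It fails at once if the hand plane or glue bottle is moved (distance of any of plane, glue from where it was at the start of the episode above 0.02 m).
It also fails if it takes over 58 s, if anything falls off the work surface, if the arm or the gripper's body presses on something with over 40 N, if the wrist force passes 120 N, or if a joint passes its speed limit or range.

ROBOT

A 6-joint arm with a two-finger parallel gripper is mounted at the origin on the work surface. World frame = base frame: x ahead of the robot, y to its left, z up, the work surface at z = 0. Lengths are in m, angles in rad, forces in N, time in s.
With the tool pointing down it reaches from about 0.375 to 0.9 m from the base axis. Payload 3.1 kg.
Tool frame: the origin (TCP) lies where the fingers leave the gripper's body, on its centre line; the fingertips stand manip.tip_reach ahead of it and the grasp point (between the pads) lies 54 mm ahead of it (manip.tip_reach is the distance from the TCP to the fingertips, in m); z points along the fingers, y is the direction in which the jaws open and shut (so a half turn about z gives the same grasp; the last joint's range is limited). The gripper opens to 85 mm and grips with 20 to 120 N. Pads are 22 mm wide; open, the fingers measure 114 mm over their backs; the gripper's body (76 mm by 85 mm) begins 54 mm behind the grasp point. The pads swing forward as they close: fully open they stand 13 mm farther back than shut.
Start: joints at [1.167, 0.527, 1.433, -0, 1.181, -0.178], TCP at [0.139, 0.609, 0.304] pointing down, gripper open.
Joint ranges: [-3.08, 3.08], [-0.75, 2.2], [0.22, 2.44], [-1.43, 4.57], [0, 2.65], [-2.85, 2.85]. Speed limits (rad/s): [2.79, 2.79, 3.14, 3.14, 3.14, 3.14].

INTERFACE

Orientations are given as a unit quaternion [x, y, z, w].
In Python, from station import manip, cams, order gives the robot as it stands. The module is installed in compiled form; this text tells all that it offers.
- The arm moves only by the tool drive_tool, never from a script. Its arguments are lists of equal length, an entry for each row: "linear": the shift along the tool's x, y, z in mm, a list of three; "rot": the turn, a rotation vector about the tool's x, y, z in degrees, a list of three; "hand": the finger opening in mm, from 0 to 85.4. A call has 1 to 20 rows; each row shifts and turns the pose as measured when the row begins, along the tool's axes as they then stand; what a row does not reach is not made up. A row lasts 1/12 s, in which the tool goes at most 41.7 mm and 7.16 degrees, less where a joint would pass 70% of its speed; a pose out of reach is approached as far as the arm can. A call with a gripper value outside its range is refused whole. The fingers move at their own pace and stop on an object; "force" is the grip in N (left out, the last holds). Time passes only in rows, so rows that do not move let the fingers close. It gives the time, the measured TCP pose, the force and the opening at its end, in the units of the state.
- manip.sense(): the state, without advancing time (a new reading comes with each control period).
- cams.snapshot(name): name is "side" or "top"; returns the picture (480x640x3 uint8, red, green, blue); there is no depth.
- cams.camera_model(name): a dict with "vfov" (degrees; the focal length in pixels is half the picture's height over the tangent of half this angle, whatever the lens; pixels are square), "cx", "cy" (the principal point, pixels), "rvec" (rotation vector, rad) and "tvec" (3), from world to camera coordinates, as OpenCV has them. Camera axes: x right, y down, z forward; pixel columns grow to the right and rows downward; lengths in m; the calibration is good to about 2 mm. A picture is of the moment at which its call begins. camera_model takes no time and is no camera call.
- order.sign_off(): hands the job in, once; it reports no verdict.
Trained networks look in the newest picture that a camera, given by its name, has taken for a name from the list of things; names that differ only in an ending like _2 or _b are one class to them, and where a whole thing is asked for, a point or a joint stands for the part that bears it (a point fixed in the world has none). Each returns a list of dicts, best first, with "score" (0 to 1); they miss things now and then, are a little off and sometimes report something else, mostly with a low value. They report only what shows in the picture. A call takes as long as a camera call.
- cams.regions_of(label, camera): "pixels" (480x640 bool, what is visible of it) and "rect" ([left, top, right, bottom] in pixels, round what is visible of it).
- cams.spot_point(label, camera): "at" ([column, row] in pixels: a listed point, or the origin of a listed thing).
The state is a dict: "t": time; "q": joint angles; "qd": joint speeds; "tau": joint torques, N m; "tcp_pos": TCP position; "tool_rot": TCP orientation; "force": force on the tool from outside, world axes, zero at the start; "ft_torque": the same for the moment, N m; "finger_gap": opening from 0.0 (shut) to 1.0 (fully open).
Only numpy, scipy, OpenCV 4.12 (cv2) and the standard library are available. Lean on these libraries where they do the work, as an engineer would, in place of code of your own. Each camera call takes 0.05 s, during which the arm holds its last target. There are 200 camera calls.

## Working session

There is one attempt and no reset: what is moved stays moved. The work goes in short steps, Python scripts to look and compute and a tool call to move; the robot and the scene stay as the last step left them, time stands still between calls to the robot, and variables do not carry over. Pictures are saved under pics/ and viewed, about 8 in all and at most 12, crops included, and the job is handed in when it is done.

Besides the shell and the picture viewer there is one more tool, called after ">>>" as name(argument=value, ...) on one line, values as JSON. drive_tool: Moves the arm, as the interface text tells. Its arguments: {"type":"object","properties":{"linear":{"type":"array","items":{"type":"array","items":{"type":"number"}}},"rot":{"type":"array","items":{"type":"array","items":{"type":"number"}}},"hand":{"type":"array","items":{"type":"number"}},"force":{"type":"number"}},"required":["linear","rot","hand"]}

```bash
mkdir -p pics; cat > h.py <<'E'
import numpy as np, cv2
from station import manip, cams, order
from scipy.spatial.transform import Rotation as R
def cam(n):
    m=cams.camera_model(n); f=240/np.tan(np.radians(m['vfov'])/2)
    K=np.array([[f,0,m['cx']],[0,f,m['cy']],[0,0,1]]); return K,np.array(m['rvec'],float),np.array(m['tvec'],float),m
def ray(n,px):
    K,r,t,m=cam(n); Rm=cv2.Rodrigues(r)[0]; d=Rm.T@np.linalg.inv(K)@np.array([px[0],px[1],1.]); return -Rm.T@t,d
def atz(n,px,z):
    c,d=ray(n,px); return c+d*(z-c[2])/d[2]
def proj(n,P):
    K,r,t,m=cam(n); return cv2.projectPoints(np.array(P,float).reshape(-1,3),r,t,K,None)[0].reshape(-1,2)
def snap(n,f=None):
    im=cams.snapshot(n)
    if f: cv2.imwrite('pics/'+f,im[:,:,::-1])
    return im
def st():
    s=manip.sense(); print(round(s['t'],2),np.round(s['tcp_pos'],4),np.round(R.from_quat(s['tool_rot']).as_matrix(),3).tolist(),np.round(s['force'],1),round(s['finger_gap'],3),np.round(s['q'],2)); return s
Z=dict(jack=0,jack_grip=.042,saddle_top=.058,press_point=.096,lift_pad=.066,lug_mark=.08,plane=0,glue=0,stand=0)
def find(n,labels,k=2):
    for l in labels:
        for d in cams.spot_point(l,n)[:k]: print(n,l,np.round(d['at'],1),round(d['score'],2),np.round(atz(n,d['at'],Z[l]),4))
E
python3 - <<'E'
from h import *
st(); print(manip.tip_reach)
a=snap('top','t1.png');
for n in('top','side'): print(cam(n)[3], ray(n,(320,240)))
find('top',Z)
snap('side','s1.png'); find('side',Z)
E
```

```text
0.0 [0.1391 0.6087 0.3029] [[-0.975, 0.223, -0.001], [0.223, 0.975, -0.002], [0.0, -0.002, -1.0]] [ 0.1 -0.5  0.2] 1.002 [ 1.17  0.53  1.43 -0.    1.18 -0.18]
0.0726
{'vfov': 53.40299875043716, 'cx': 323.3651539476128, 'cy': 252.21851959522974, 'rvec': array([ 2.20633496, -2.14795982,  0.14788514]), 'tvec': array([-0.07020758,  0.53414666,  1.00319495])} (array([ 0.42262121, -0.03031727,  1.05693616]), array([ 0.13482956, -0.01695305, -0.99107973]))
{'vfov': 46.11959744228475, 'cx': 329.32034555195656, 'cy': 230.80393704710883, 'rvec': array([ 2.04887066, -0.5079114 ,  0.28962236]), 'tvec': array([-0.49704943,  0.20031108,  1.00909992])} (array([ 0.08119738, -0.9148955 ,  0.67958703]), array([ 0.38364509,  0.76564926, -0.51685302]))
top jack [426.  318.2] 0.91 [ 0.399 -0.287  0.   ]
top jack_grip [430.5 318.6] 0.86 [ 0.3993 -0.2864  0.042 ]
top saddle_top [420.9 276.3] 0.57 [ 0.4876 -0.262   0.058 ]
top press_point [451.3 367.1] 0.6 [ 0.306  -0.3145  0.096 ]
top press_point [324.4 180.8] 0.26 [ 0.6766 -0.0526  0.096 ]
top lift_pad [324.6 178.5] 0.55 [ 0.6896 -0.0536  0.066 ]
top lug_mark [322.9 177.7] 0.6 [ 0.6874 -0.0497  0.08  ]
top plane [158.3 303.6] 0.86 [0.4162 0.3008 0.    ]
top glue [478.6 209.3] 0.61 [ 0.6472 -0.4068  0.    ]
top stand [325.1 185.6] 0.95 [ 0.691  -0.0567  0.    ]
top stand [428.5 320.7] 0.33 [ 0.3937 -0.2926  0.    ]
side jack [319.3 371.3] 0.76 [ 0.3912 -0.2877  0.    ]
side saddle_top [356.2 319.4] 0.68 [ 0.4775 -0.2598  0.058 ]
side press_point [274.4 353.7] 0.64 [ 0.3046 -0.3121  0.096 ]
side lift_pad [391.9 233.4] 0.67 [ 0.6854 -0.0539  0.066 ]
side lug_mark [395.4 225.8] 0.71 [ 0.696 -0.05   0.08 ]
side plane [218.8 216.7] 0.68 [0.4128 0.3115 0.    ]
side plane [391.9 235.8] 0.39 [0.7443 0.0293 0.    ]
side glue [481.8 369.9] 0.59 [ 0.6343 -0.4127  0.    ]
side stand [218.1 220.6] 0.26 [0.4049 0.293  0.    ]
```

```bash
python3 -c "
import cv2,numpy as np
a=[cv2.resize(cv2.imread('pics/'+n),(400,300)) for n in('t1.png','s1.png')]
"; ls pics
```

```text
s1.png
t1.png
```

View pics/t1.png

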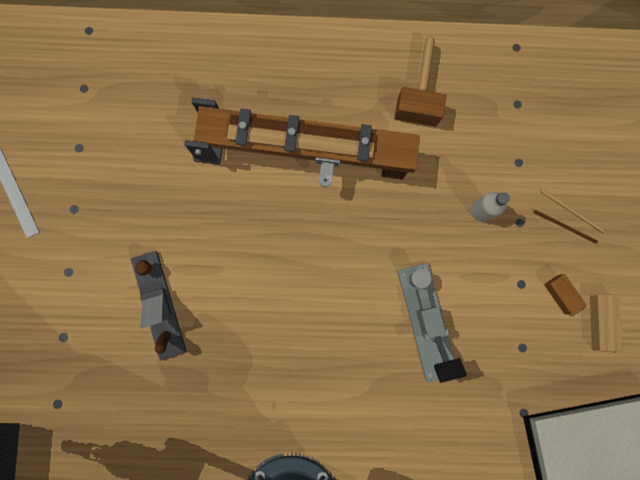

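View pics/s1.png

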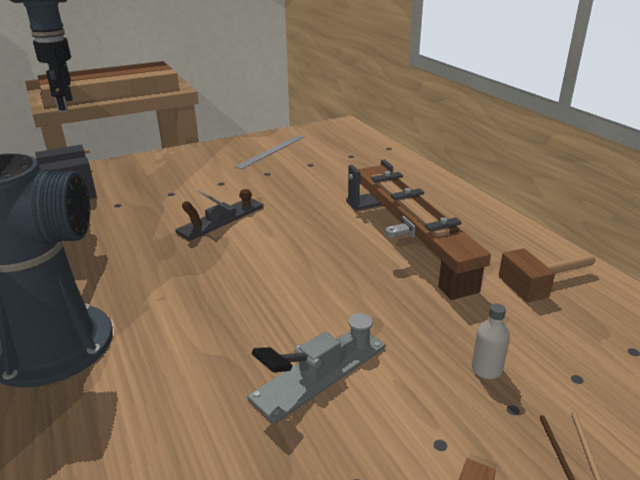

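```bash
python3 - <<'E'
import cv2,numpy as np
t=cv2.imread('pics/t1.png');s=cv2.imread('pics/s1.png')
def c(im,x,y,w,h,k): return cv2.resize(im[y:y+h,x:x+w],None,fx=k,fy=k,interpolation=cv2.INTER_CUBIC)
a=c(t,300,150,50,50,6);b=c(s,375,205,50,50,6)
d=c(t,380,255,100,150,4)
o=np.zeros((600,700,3),np.uint8);o[:300,:300]=a;o[300:600,:300]=b;o[:600,300:700]=d
cv2.imwrite('pics/c1.png',o)
E
```

```text
(no output)
```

View pics/c1.png

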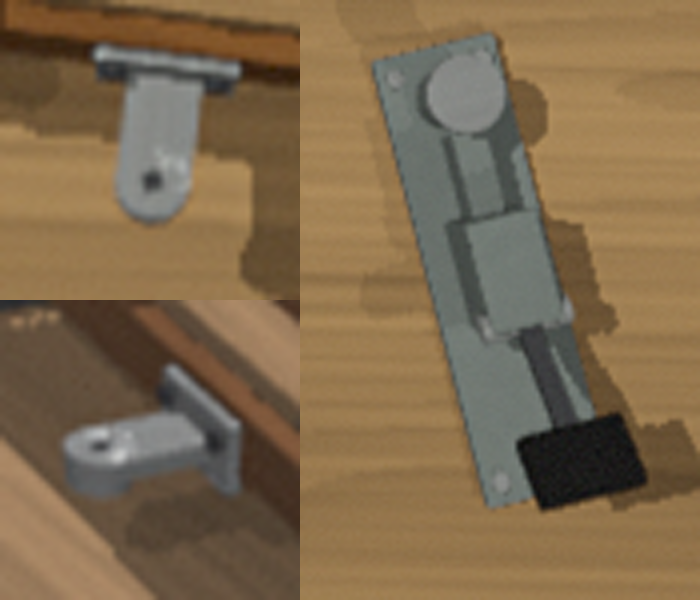

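```bash
python3 - <<'E'
from h import *
def tri(a,b):
    (c1,d1),(c2,d2)=ray('top',a),ray('side',b)
    d1/=np.linalg.norm(d1);d2/=np.linalg.norm(d2)
    s=np.linalg.lstsq(np.stack([d1,-d2],1),c2-c1,rcond=None)[0]; p,q=c1+s[0]*d1,c2+s[1]*d2
    return (p+q)/2,np.linalg.norm(p-q)
print('mark',atz('top',(324.9,179.7),.08),atz('side',(391.3,228.7),.08),tri((324.9,179.7),(391.3,228.7)))
print('saddle',atz('top',(421.1,277.6),.058))
print('house',atz('top',(432.9,321.6),.062))
f1,f2,r1=[atz('top',p,.01) for p in((398.1,270.1),(428.6,263.4),(426.6,381.4))]
d=f1-r1;print('corners',f1,f2,r1,'len',np.linalg.norm(d),np.degrees(np.arctan2(d[1],d[0])),np.linalg.norm(f1-f2)); print('origin',(f2+r1)/2)
# lug direction: base centre crop(162,80), end centre(152,181)
a=atz('top',(162/6+300-.4,80/6+150-.4),.08);b=atz('top',(324.9,179.7),.08);v=a-b;print('lug yaw',np.degrees(np.arctan2(v[1],v[0])))
# board robot side top edge at z=.098: from image
print(proj('top',[[.69,-.05,.08],[.7,-.05,.08]]))
import cv2
im=cv2.imread('pics/t1.png');hsv=cv2.cvtColor(im,cv2.COLOR_BGR2HSV)
cams.snapshot('top')
r=cams.regions_of('board','top'); 
for x in r[:2]: 
    m=x['pixels'].astype(np.uint8); print(x['score'],x['rect'],m.sum()); 
    rc=cv2.minAreaRect(cv2.findNonZero(m)); bx=cv2.boxPoints(rc); print(bx.round(1).tolist()); 
    P=[atz('top',p,.098) for p in bx]
    for i in range(4):
        e=P[(i+1)%4]-P[i]; print(np.linalg.norm(e),np.degrees(np.arctan2(e[1],e[0])))
E
```

```text
mark [ 0.6832555  -0.05397141  0.08      ] [ 0.68138251 -0.0563621   0.08      ] (array([ 0.68345259, -0.0538857 ,  0.07825219]), np.float64(0.0005783620005312979))
saddle [ 0.48482823 -0.26241432  0.058     ]
house [ 0.39374399 -0.28641454  0.062     ]
corners [ 0.50301736 -0.22242981  0.01      ] [ 0.51974722 -0.29019181  0.01      ] [ 0.26413321 -0.28614014  0.01      ] len 0.2472339890479523 14.933183477147097 0.06979668489384414
origin [ 0.39194022 -0.28816597  0.01      ]
lug yaw -4.228921826928762
[[323.0877178  176.49705886]
 [323.20848948 171.84631289]]
0.85 [193.9, 107.8, 416.7, 187.8] 8826
[[189.8000030517578, 170.0], [197.8000030517578, 103.69999694824219], [419.8999938964844, 130.39999389648438], [412.0, 196.6999969482422]]
0.14194067468833232 -3.4567862102611513
0.4662449963373281 -95.01914449589215
0.14291953058508233 173.5563257850556
0.45882305400919 84.8575467566364
```

>>> drive_tool(linear=[[-27.4,-20.1,0],[-27.4,-20.1,0],[-27.4,-20.1,0],[-27.4,-20.1,0],[-27.4,-20.1,0],[-27.4,-20.1,0],[-27.4,-20.1,0],[-27.4,-20.1,0],[-27.4,-20.1,0],[-27.4,-20.1,0],[-27.4,-20.1,0],[-27.4,-20.1,0],[-27.4,-20.1,0],[-27.4,-20.1,0]], rot=[[0,0,0],[0,0,0],[0,0,0],[0,0,0],[0,0,0],[0,0,0],[0,0,0],[0,0,0],[0,0,0],[0,0,0],[0,0,0],[0,0,0],[0,0,0],[0,0,0]], hand=[85,85,85,85,85,85,85,85,85,85,85,85,85,85])

```text
t: 2.27
tcp_pos: [0.4612, 0.2418, 0.3043]
tool_rot: [0.105, 0.994, 0.005, 0.002]
force: [0.4, 0.1, 0.3]
finger_gap: 0.994
```

>>> drive_tool(linear=[[-4,-33.4,0],[-4,-33.4,0],[-4,-33.4,0],[-4,-33.4,0],[-4,-33.4,0],[-4,-33.4,0],[-4,-33.4,0],[-4,-33.4,0],[-4,-33.4,0],[-4,-33.4,0],[-4,-33.4,0],[-4,-33.4,0],[-4,-33.4,0],[-4,-33.4,0],[-4,-33.4,0],[-4,-33.4,0]], rot=[[0,0,0],[0,0,0],[0,0,0],[0,0,0],[0,0,0],[0,0,0],[0,0,0],[0,0,0],[0,0,0],[0,0,0],[0,0,0],[0,0,0],[0,0,0],[0,0,0],[0,0,0],[0,0,0]], hand=[85,85,85,85,85,85,85,85,85,85,85,85,85,85,85,85])

```text
t: 3.6
tcp_pos: [0.4154, -0.3207, 0.3024]
tool_rot: [0.106, 0.994, 0.005, 0.012]
force: [1.3, -0.0, 0.3]
finger_gap: 0.99
```

>>> drive_tool(linear=[[0,0,0],[0,0,0],[0,0,0],[0,0,0],[0,0,0],[0,0,0],[0,0,0],[0,0,0],[0,0,0],[0,0,0],[0,0,0],[0,0,0],[0,0,0],[0,0,0],[0,0,0],[0,0,0],[0,0,0],[0,0,0],[0,0,0],[0,0,0]], rot=[[0,0,7],[0,0,7],[0,0,7],[0,0,7],[0,0,7],[0,0,7],[0,0,7],[0,0,7],[0,0,7],[0,0,7],[0,0,7],[0,0,7],[0,0,7],[0,0,7],[0,0,7],[0,0,7],[0,0,7],[0,0,7],[0,0,7],[0,0,7]], hand=[85,85,85,85,85,85,85,85,85,85,85,85,85,85,85,85,85,85,85,85])

```text
t: 5.27
tcp_pos: [0.4149, -0.3341, 0.3047]
tool_rot: [0.977, 0.211, 0.015, 0.005]
force: [0.3, -0.2, -0.2]
finger_gap: 0.992
```

```bash
cat >> h.py <<'E'
def to(P,yaw):
    "shift (mm, tool axes) and turn (deg) to vertical tool at P with tool y at yaw deg"
    s=manip.sense(); Rt=R.from_quat(s['tool_rot']); a=np.radians(yaw); y=np.array([np.cos(a),np.sin(a),0]); z=np.array([0,0,-1.]); x=np.cross(y,z)
    G=R.from_matrix(np.stack([x,y,z],1)); d=np.array(P)-s['tcp_pos']
    print('now-axes mm',(Rt.inv().apply(d)*1000).round(1),'goal-axes mm',(G.inv().apply(d)*1000).round(1),'rot',np.degrees((Rt.inv()*G).as_rotvec()).round(2))
E
python3 - <<'E'
from h import *
st(); to([.393,-.287,.2],-75.1)
E
```

```text
5.27 [ 0.4149 -0.3341  0.3047] [[0.91, 0.413, 0.032], [0.413, -0.911, -0.004], [0.027, 0.017, -0.999]] [ 0.3 -0.2 -0.2] 0.992 [-0.9   0.39  1.68  0.03  1.05  0.24]
now-axes mm [ -3.4 -53.7 103.8] goal-axes mm [ -9.1 -51.1 104.7] rot [ 0.84 -1.65  9.48]
```

>>> drive_tool(linear=[[0,0,0],[0,0,0],[-1.8,-10.2,17.5],[-1.8,-10.2,17.5],[-1.8,-10.2,17.5],[-1.8,-10.2,17.5],[-1.8,-10.2,17.5],[0,0,8],[0,0,0]], rot=[[0.4,-0.8,4.7],[0.4,-0.8,4.7],[0,0,0],[0,0,0],[0,0,0],[0,0,0],[0,0,0],[0,0,0],[0,0,0]], hand=[85,85,85,85,85,85,85,85,85])

```text
t: 6.02
tcp_pos: [0.3955, -0.2889, 0.2088]
tool_rot: [0.992, 0.123, 0.003, 0.005]
force: [0.4, 0.4, -0.0]
finger_gap: 0.998
```

```bash
python3 - <<'E'
from h import *
st(); to([.393,-.287,.095],-75.1)
snap('side','s2.png');snap('top','t2.png');find('top',['jack','jack_grip','saddle_top'],1)
a=cv2.imread('pics/t2.png')[230:430,330:530];b=cv2.imread('pics/s2.png')[240:440,220:420]
cv2.imwrite('pics/c2.png',cv2.resize(np.hstack([a,b]),None,fx=2,fy=2))
E
```

```text
6.02 [ 0.3955 -0.2889  0.2088] [[0.97, 0.245, 0.007], [0.245, -0.97, -0.01], [0.005, 0.011, -1.0]] [ 0.4  0.4 -0. ] 0.998 [-0.86  0.5   1.87 -0.    0.77  0.47]
now-axes mm [ -2.5  -3.7 113.8] goal-axes mm [ -2.   -2.4 113.8] rot [ 0.65 -0.26 -0.73]
top jack [425.8 322.4] 0.95 [ 0.3898 -0.2866  0.    ]
top jack_grip [432.8 322.3] 0.95 [ 0.3917 -0.2913  0.042 ]
top saddle_top [421.5 278.7] 0.75 [ 0.4825 -0.2633  0.058 ]
```

View pics/c2.png

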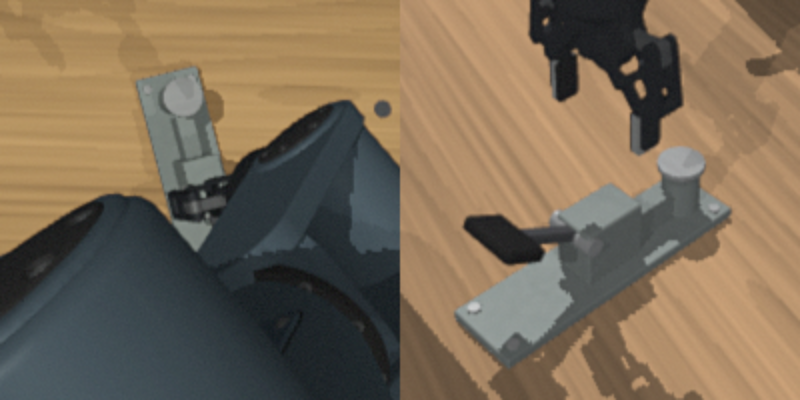

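>>> drive_tool(linear=[[-1.5,-1.5,14],[-1.5,-1,14],[0,0,14],[0,0,14],[0,0,14],[0,0,14],[0,0,10],[0,0,8],[0,0,0]], rot=[[0.6,-0.3,-0.7],[0,0,0],[0,0,0],[0,0,0],[0,0,0],[0,0,0],[0,0,0],[0,0,0],[0,0,0]], hand=[85,85,85,85,85,85,85,85,85])

```text
t: 7.02
tcp_pos: [0.3973, -0.2961, 0.1048]
tool_rot: [0.991, 0.131, 0.005, 0.009]
force: [0.3, -0.3, -0.3]
finger_gap: 0.992
```

```bash
python3 - <<'E'
from h import *
st(); to([.392,-.287,.095],-75.1)
E
```

```text
7.02 [ 0.3973 -0.2961  0.1048] [[0.966, 0.259, 0.012], [0.259, -0.966, -0.016], [0.008, 0.018, -1.0]] [ 0.3 -0.3 -0.3] 0.992 [-0.87  0.7   1.91 -0.    0.51  0.44]
now-axes mm [ -2.8 -10.4   9.6] goal-axes mm [ -2.8 -10.2   9.8] rot [ 1.06 -0.43  0.14]
```

>>> drive_tool(linear=[[-2,-7,0],[-1,-4,5],[0,0,5],[0,0,0]], rot=[[1.1,-0.4,0],[0,0,0],[0,0,0],[0,0,0]], hand=[85,85,85,85])

```text
t: 7.35
tcp_pos: [0.3914, -0.286, 0.0944]
tool_rot: [0.991, 0.131, 0.0, -0.001]
force: [-0.1, 0.4, 0.6]
finger_gap: 1.002
```

```bash
python3 - <<'E'
from h import *
st(); to([.392,-.287,.095],-75.1)
E
```

```text
7.35 [ 0.3914 -0.286   0.0944] [[0.966, 0.26, 0.0], [0.26, -0.966, 0.001], [0.001, -0.001, -1.0]] [-0.1  0.4  0.6] 1.002 [-0.86  0.72  1.93  0.    0.5   0.44]
now-axes mm [ 0.3  1.1 -0.6] goal-axes mm [ 0.3  1.1 -0.6] rot [-0.07 -0.03  0.15]
```

Close with a firm grip.

>>> drive_tool(linear=[[0,0,0],[0,0,0],[0,0,0],[0,0,0],[0,0,0],[0,0,0],[0,0,0],[0,0,0],[0,0,0],[0,0,0],[0,0,-10],[0,0,-12],[0,0,-12],[0,0,-12],[0,0,0]], rot=[[0,0,0],[0,0,0],[0,0,0],[0,0,0],[0,0,0],[0,0,0],[0,0,0],[0,0,0],[0,0,0],[0,0,0],[0,0,0],[0,0,0],[0,0,0],[0,0,0],[0,0,0]], hand=[30,30,30,30,30,30,30,30,30,30,30,30,30,30,30], force=70)

```text
t: 8.6
tcp_pos: [0.3893, -0.2836, 0.141]
tool_rot: [0.991, 0.131, -0.002, -0.005]
force: [0.8, -0.4, -8.4]
finger_gap: 0.458
```

```bash
python3 - <<'E'
from h import *
st(); to([.45,-.06,.15],-94.5)
snap('side','s3.png')
a=cv2.imread('pics/s3.png')[200:440,200:440]
cv2.imwrite('pics/c3.png',cv2.resize(a,None,fx=2,fy=2))
E
```

```text
8.6 [ 0.3893 -0.2836  0.141 ] [[0.966, 0.26, -0.006], [0.26, -0.965, 0.008], [-0.004, -0.01, -1.0]] [ 0.8 -0.4 -8.4] 0.458 [-0.86  0.62  1.92  0.    0.61  0.44]
now-axes mm [ 116.8 -200.2   -7.5] goal-axes mm [  42.9 -227.7   -9. ] rot [-0.51  0.3  19.59]
```

View pics/c3.png

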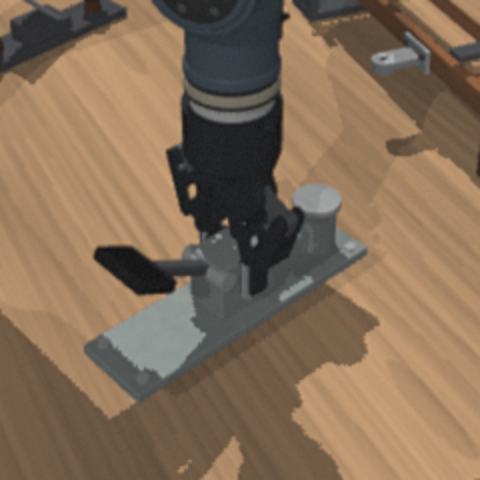

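>>> drive_tool(linear=[[0,0,0],[0,0,0],[0,0,0],[0,0,0],[5,-23,-1],[5,-23,-1],[5,-23,-1],[5,-23,-1],[5,-23,-1],[5,-23,-1],[5,-23,-1],[5,-23,-1],[5,-23,-1],[5,-23,-1],[0,0,0],[0,0,0]], rot=[[-0.2,0.1,5],[-0.2,0.1,5],[-0.1,0.1,5],[0,0,4.6],[0,0,0],[0,0,0],[0,0,0],[0,0,0],[0,0,0],[0,0,0],[0,0,0],[0,0,0],[0,0,0],[0,0,0],[0,0,0],[0,0,0]], hand=[30,30,30,30,30,30,30,30,30,30,30,30,30,30,30,30])

```text
t: 9.98
tcp_pos: [0.4577, -0.0471, 0.1393]
tool_rot: [0.999, -0.051, -0.01, -0.006]
force: [-1.4, -0.3, -8.5]
finger_gap: 0.458
```

```bash
python3 - <<'E'
from h import *
st(); to([.47,-.04,.0985],-94.5)
E
```

```text
9.98 [ 0.4577 -0.0471  0.1393] [[0.995, -0.102, -0.02], [-0.102, -0.995, 0.013], [-0.022, -0.011, -1.0]] [-1.4 -0.3 -8.5] 0.458 [-0.35  0.61  1.96  0.01  0.59  1.32]
now-axes mm [12.4 -7.8 40.6] goal-axes mm [11.7 -8.  40.8] rot [-0.66  1.23 -1.35]
```

>>> drive_tool(linear=[[0,0,0],[6,-4,10],[6,-4,10],[0,0,10],[0,0,8],[0,0,2],[0,0,0]], rot=[[-0.7,1.2,-1.3],[0,0,0],[0,0,0],[0,0,0],[0,0,0],[0,0,0],[0,0,0]], hand=[30,30,30,30,30,30,30])

```text
t: 10.57
tcp_pos: [0.4698, -0.0411, 0.0955]
tool_rot: [0.999, -0.04, -0.002, 0.0]
force: [-1.0, 6.5, 7.8]
finger_gap: 0.459
```

```bash
python3 - <<'E'
from h import *
s=st(); to([.47,-.04,.0975],-94.5)
snap('top','t4.png');snap('side','s4.png')
dz=s['tcp_pos'][2]-.0944
Z['saddle_top']=.058+dz; print(dz)
for n in('top','side'): find(n,['saddle_top'],1); find(n,['lug_mark'],1)
# predicted saddle/base if rigidly held
c=s['tcp_pos'];x=R.from_quat(s['tool_rot']).as_matrix()[:,0]
print('pred saddle',c+.095*x)
a=cv2.imread('pics/t4.png')[150:350,250:450];b=cv2.imread('pics/s4.png')[180:380,250:450]
cv2.imwrite('pics/c4.png',cv2.resize(np.hstack([a,b]),None,fx=2,fy=2,interpolation=cv2.INTER_CUBIC))
E
```

```text
10.57 [ 0.4698 -0.0411  0.0955] [[0.997, -0.08, -0.003], [-0.08, -0.997, -0.0], [-0.003, 0.0, -1.0]] [-1.   6.5  7.8] 0.459 [-0.32  0.71  1.96 -0.    0.47  1.33]
now-axes mm [ 0.1 -1.1 -2. ] goal-axes mm [ 0.1 -1.1 -2. ] rot [ 0.02  0.18 -0.1 ]
0.001073475403815971
top saddle_top [322.9 235.2] 0.76 [ 0.5688 -0.0532  0.0591]
top lug_mark [324.5 182.5] 0.94 [ 0.6772 -0.0533  0.08  ]
side lug_mark [391.3 228.5] 0.55 [ 0.6819 -0.0556  0.08  ]
pred saddle [ 0.56447704 -0.04873784  0.09518152]
```

View pics/c4.png

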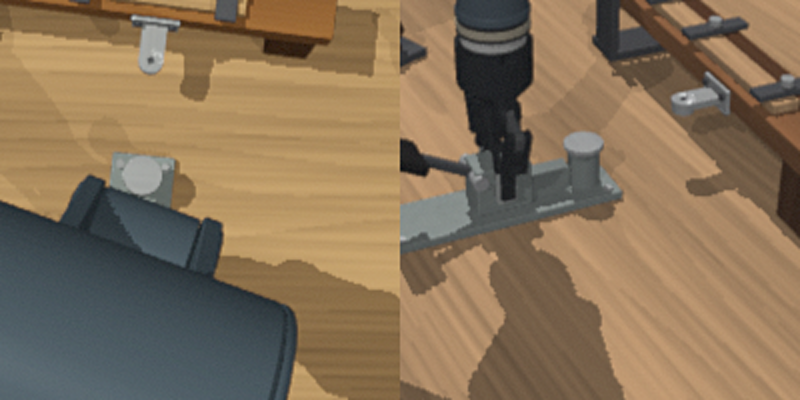

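```bash
cat >> h.py <<'E'
def disc(f,cx,cy,w=16,V=140):
    im=cv2.imread('pics/'+f)[cy-w:cy+w,cx-w:cx+w]; h=cv2.cvtColor(im,cv2.COLOR_BGR2HSV)
    m=((h[...,1]<45)&(h[...,2]>V)).astype(np.uint8)
    k,l,s,c=cv2.connectedComponentsWithStats(m); i=1+s[1:,4].argmax(); return c[i]+[cx-w,cy-w],s[i]
E
python3 - <<'E'
from h import *
for V in(120,135,150,165): print(V,disc('t4.png',321,237,16,V),disc('t1.png',421,277,16,V))
for p in((321.3,236.6),(322.9,235.2)): print(atz('top',p,.058))
im=cv2.imread('pics/t4.png')
o=[cv2.resize(im[y-25:y+25,x-25:x+25],None,fx=8,fy=8,interpolation=cv2.INTER_CUBIC) for x,y in((321,237),(325,180))]
cv2.imwrite('pics/c5.png',np.hstack(o))
E
```

```text
120 (array([318.77777778, 235.77777778]), array([  0,   5,  32,  22, 495], dtype=int32)) (array([421.44072948, 276.5775076 ]), array([  7,   3,  19,  24, 329], dtype=int32))
135 (array([318.84599156, 235.72151899]), array([  0,   6,  32,  20, 474], dtype=int32)) (array([420.2748538 , 276.84795322]), array([  7,   7,  18,  18, 171], dtype=int32))Traceback (most recent call last):
  File "<stdin>", line 2, in <module>
  File "h.py", line 31, in disc
    k,l,s,c=cv2.connectedComponentsWithStats(m); i=1+s[1:,4].argmax(); return c[i]+[cx-w,cy-w],s[i]
                                                     ~~~~~~~~~~~~~~^^
ValueError: attempt to get argmax of an empty sequence
```

```bash
python3 - <<'E'
from h import *
for p in((321.3,236.9),(322.9,235.2)): print(atz('top',p,.058))
im=cv2.imread('pics/t4.png')
o=[cv2.resize(im[y-25:y+25,x-25:x+25],None,fx=8,fy=8,interpolation=cv2.INTER_CUBIC) for x,y in((321,237),(325,180))]
cv2.imwrite('pics/c5.png',np.hstack(o))
E
```

```text
[ 0.56520842 -0.04998     0.058     ]
[ 0.56893602 -0.05327002  0.058     ]
```

View pics/c5.png

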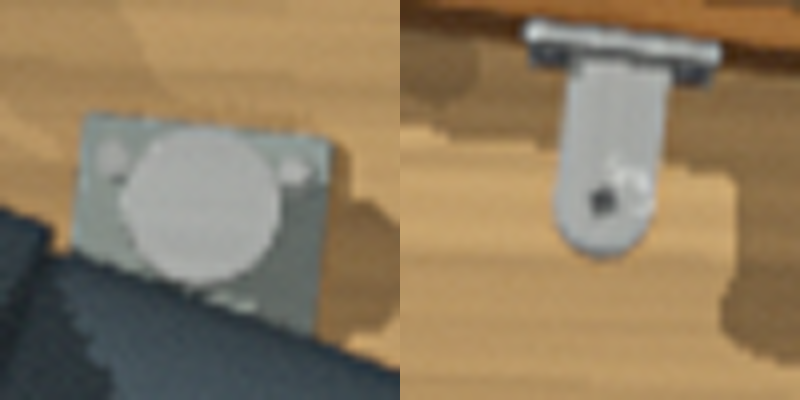

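>>> drive_tool(linear=[[0,0,-3],[0,0,0],[10,-0.3,0],[10,-0.3,0],[10,-0.3,0],[10,-0.3,0],[0,0,0]], rot=[[0,0.2,0],[0,0,0],[0,0,0],[0,0,0],[0,0,0],[0,0,0],[0,0,0]], hand=[30,30,30,30,30,30,30])

```text
t: 11.45
tcp_pos: [0.5107, -0.0444, 0.0968]
tool_rot: [0.999, -0.042, -0.002, -0.0]
force: [1.8, -1.4, -8.4]
finger_gap: 0.462
```

```bash
python3 - <<'E'
from h import *
s=st(); to([.683-.095*.9969,-.0545+.095*.0785,.0975],-94.5)
E
```

```text
11.45 [ 0.5107 -0.0444  0.0968] [[0.996, -0.084, -0.004], [-0.084, -0.996, 0.0], [-0.004, -0.0, -1.0]] [ 1.8 -1.4 -8.4] 0.462 [-0.3   0.73  1.86 -0.    0.56  1.35]
now-axes mm [77.5 -3.9 -0.9] goal-axes mm [77.5 -3.5 -0.7] rot [-0.    0.21 -0.33]
```

>>> drive_tool(linear=[[0,-0.5,-0.5],[10,-0.6,-0.1],[10,-0.6,-0.1],[10,-0.6,-0.1],[10,-0.6,-0.1],[10,-0.6,-0.1],[10,-0.5,-0.1],[10,0,-0.1],[5,0,0],[0,0,0]], rot=[[0,0.2,-0.3],[0,0,0],[0,0,0],[0,0,0],[0,0,0],[0,0,0],[0,0,0],[0,0,0],[0,0,0],[0,0,0]], hand=[30,30,30,30,30,30,30,30,30,30])

```text
t: 12.28
tcp_pos: [0.5852, -0.0452, 0.0972]
tool_rot: [0.999, -0.039, -0.005, -0.001]
force: [0.5, -0.1, -9.6]
finger_gap: 0.46
```

```bash
python3 - <<'E'
from h import *
s=st(); to([.683-.095*.9969,-.0545+.095*.0785,.0955],-94.5)
E
```

```text
12.28 [ 0.5852 -0.0452  0.0972] [[0.997, -0.078, -0.01], [-0.078, -0.997, 0.003], [-0.01, -0.002, -1.0]] [ 0.5 -0.1 -9.6] 0.46 [-0.27  0.78  1.66 -0.    0.71  1.38]
now-axes mm [3.3 1.6 1.7] goal-axes mm [3.2 1.6 1.7] rot [-0.1  0.6  0. ]
```

>>> drive_tool(linear=[[3,1.5,0],[0,0,1],[0,0,1],[0,0,0]], rot=[[-0.1,0.6,0],[0,0,0],[0,0,0],[0,0,0]], hand=[30,30,30,30])

```text
t: 12.62
tcp_pos: [0.5874, -0.0468, 0.0958]
tool_rot: [0.999, -0.039, -0.0, -0.0]
force: [0.4, -0.1, -8.0]
finger_gap: 0.461
```

```bash
python3 - <<'E'
from h import *
s=st(); to([.683-.095*.9969,-.0545+.095*.0785,.0945],-94.5)
snap('side','s5.png')
find('side',['saddle_top','lift_pad','lug_mark'],1)
a=cv2.imread('pics/s5.png')[160:310,280:480]
cv2.imwrite('pics/c6.png',cv2.resize(a,None,fx=4,fy=4,interpolation=cv2.INTER_CUBIC))
E
```

```text
12.62 [ 0.5874 -0.0468  0.0958] [[0.997, -0.078, -0.0], [-0.078, -0.997, 0.0], [-0.0, -0.0, -1.0]] [ 0.4 -0.1 -8. ] 0.461 [-0.27  0.78  1.66 -0.    0.7   1.38]
now-axes mm [0.9 0.2 1.3] goal-axes mm [0.9 0.2 1.3] rot [-0.    0.    0.03]
side saddle_top [390.1 239.2] 0.53 [ 0.6764 -0.0614  0.058 ]
side lift_pad [391.6 235.2] 0.55 [ 0.6807 -0.06    0.066 ]
side lug_mark [392.2 228.7] 0.87 [ 0.6831 -0.0573  0.08  ]
```

View pics/c6.png

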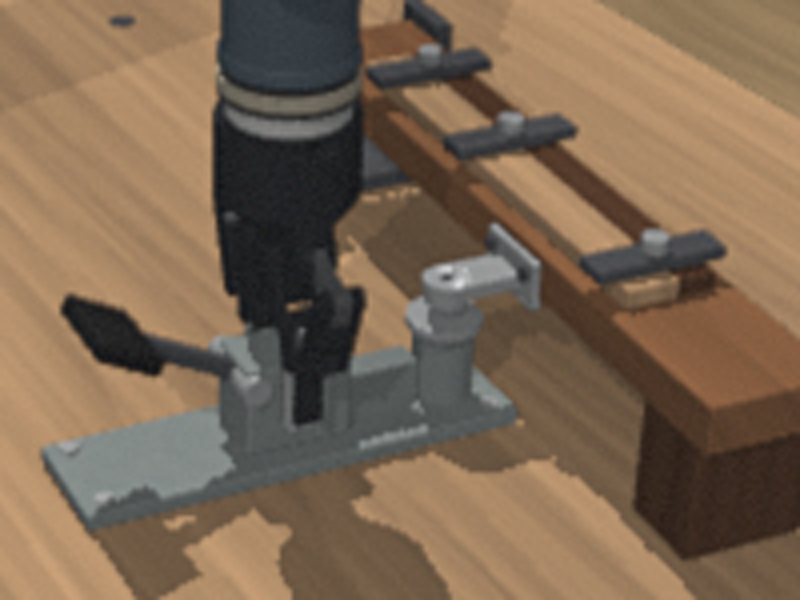

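>>> drive_tool(linear=[[1.5,0,0],[0,0,1.2],[0,0,1],[0,0,0]], rot=[[0,0,0],[0,0,0],[0,0,0],[0,0,0]], hand=[30,30,30,30])

```text
t: 13.15
tcp_pos: [0.5878, -0.0467, 0.0957]
tool_rot: [0.999, -0.039, -0.001, 0.0]
force: [-1.1, -0.8, -6.6]
finger_gap: 0.454
```

>>> drive_tool(linear=[[0,0,2],[0,0,0]], rot=[[0,0,0],[0,0,0]], hand=[30,30])

```text
t: 13.32
tcp_pos: [0.588, -0.0467, 0.0958]
tool_rot: [0.999, -0.039, -0.0, 0.0]
force: [0.7, 0.1, -8.3]
finger_gap: 0.459
```

>>> drive_tool(linear=[[0,0,3],[0,0,3]], rot=[[0,0,0],[0,0,0]], hand=[30,30])

```text
t: 13.48
tcp_pos: [0.5882, -0.0467, 0.0954]
tool_rot: [0.999, -0.039, -0.0, 0.0]
force: [-8.0, 1.3, 25.4]
finger_gap: 0.464
```

>>> drive_tool(linear=[[0,0,0],[0,0,0],[0,0,0],[0,0,0],[0,0,0],[0,0,0],[0,0,0],[0,0,0]], rot=[[0,0,0],[0,0,0],[0,0,0],[0,0,0],[0,0,0],[0,0,0],[0,0,0],[0,0,0]], hand=[30,50,60,75,75,75,75,75])

```text
t: 14.15
tcp_pos: [0.5919, -0.0477, 0.0962]
tool_rot: [0.999, -0.039, 0.004, 0.001]
force: [0.6, -0.4, 0.7]
finger_gap: 0.881
```

```bash
python3 - <<'E'
from h import *
s=st(); to([.588,-.047,.2],-94.5)
E
```

```text
14.15 [ 0.5919 -0.0477  0.0962] [[0.997, -0.078, 0.008], [-0.078, -0.997, -0.002], [0.008, 0.002, -1.0]] [ 0.6 -0.4  0.7] 0.881 [-0.27  0.78  1.65 -0.    0.7   1.38]
now-axes mm [  -3.1   -0.2 -103.8] goal-axes mm [  -3.9   -0.4 -103.8] rot [ 0.1  -0.46  0.04]
```

>>> drive_tool(linear=[[0,0,-10],[0,0,-12],[-3,0,-14],[0,0,-15],[0,0,-15],[0,0,-15],[-10,0,-14],[-25,0,0],[-25,0,0],[-25,0,0],[-15,0,0],[0,0,0]], rot=[[0,-0.4,0],[0,0,0],[0,0,0],[0,0,0],[0,0,0],[0,0,0],[0,0,0],[0,0,0],[0,0,0],[0,0,0],[0,0,0],[0,0,0]], hand=[75,75,75,75,75,75,75,0,0,0,0,0])

```text
t: 15.15
tcp_pos: [0.4854, -0.0391, 0.2043]
tool_rot: [0.999, -0.038, 0.006, 0.002]
force: [-0.1, 0.5, -0.2]
finger_gap: 0.168
```

```bash
python3 - <<'E'
from h import *
s=st()
snap('top','t6.png'); find('top',['jack','jack_grip','saddle_top','press_point','lug_mark'],1)
snap('side','s6.png'); find('side',['jack','jack_grip','saddle_top','press_point','lug_mark','lift_pad'],1)
a=cv2.imread('pics/t6.png')[150:300,265:385];b=cv2.imread('pics/s6.png')[170:320,300:420]
cv2.imwrite('pics/c7.png',cv2.resize(np.hstack([a,b]),None,fx=3.33,fy=3.33,interpolation=cv2.INTER_CUBIC))
E
```

```text
15.15 [ 0.4854 -0.0391  0.2043] [[0.997, -0.077, 0.012], [-0.077, -0.997, -0.005], [0.012, 0.004, -1.0]] [-0.1  0.5 -0.2] 0.168 [-0.31  0.5   1.88 -0.    0.75  1.34]
top jack [324.9 182.1] 0.37 [ 0.699 -0.056  0.   ]
top jack_grip [318.7 227.6] 0.65 [ 0.5875 -0.0442  0.042 ]
top saddle_top [326.5 182.1] 0.48 [ 0.684  -0.0581  0.058 ]
top lug_mark [322.7 177.4] 0.73 [ 0.688  -0.0492  0.08  ]
side jack [351.8 273.4] 0.88 [ 0.5831 -0.062   0.    ]
side jack_grip [349.  254.8] 0.66 [ 0.5809 -0.0524  0.042 ]
side saddle_top [389.1 238.5] 0.54 [ 0.6761 -0.058   0.058 ]
side press_point [309.6 240.5] 0.87 [ 0.4951 -0.0424  0.096 ]
side lug_mark [393.2 228.6] 0.57 [ 0.6852 -0.0579  0.08  ]
side lift_pad [392.6 232.3] 0.72 [ 0.6893 -0.0507  0.066 ]
```

View pics/c7.png

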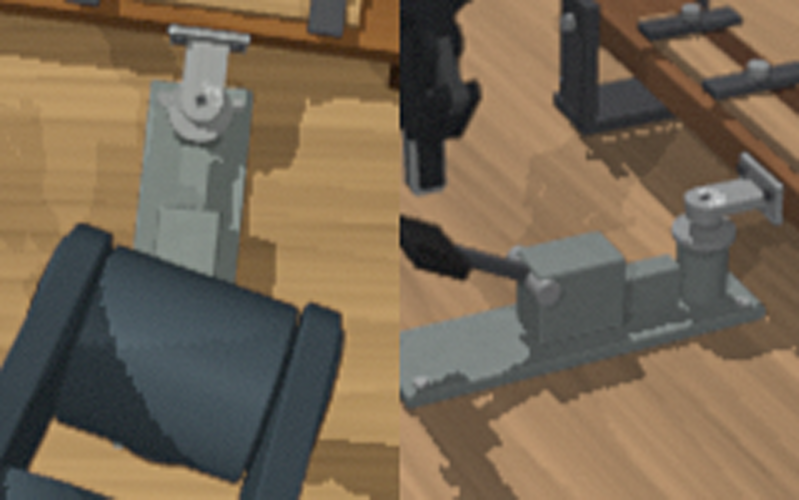

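>>> drive_tool(linear=[[3,0,6],[3,0,8],[0,0,8],[0,0,4],[0,0,0]], rot=[[0.2,-0.6,0],[0,0,0],[0,0,0],[0,0,0],[0,0,0]], hand=[0,0,0,0,0])

```text
t: 16.22
tcp_pos: [0.4965, -0.0407, 0.1742]
tool_rot: [0.999, -0.038, 0.002, 0.001]
force: [0.0, -1.2, -0.6]
finger_gap: -0.0
```

```bash
python3 - <<'E'
from h import *
s=st();to([.4925,-.040,.170],-94.5);to([.4823,-.0393,.1306],-94.5)
E
```

```text
16.22 [ 0.4965 -0.0407  0.1742] [[0.997, -0.077, 0.004], [-0.077, -0.997, -0.001], [0.004, 0.001, -1.0]] [ 0.  -1.2 -0.6] -0.0 [-0.31  0.57  1.86  0.    0.7   1.34]
now-axes mm [-4.1 -0.4  4.1] goal-axes mm [-4.1 -0.4  4.2] rot [ 0.05 -0.26  0.1 ]
now-axes mm [-14.5  -0.4  43.5] goal-axes mm [-14.3  -0.3  43.6] rot [ 0.05 -0.26  0.1 ]
```

>>> drive_tool(linear=[[-3,0,3],[-2,0,4],[-2,0,4],[-2,0,4],[-2,0,4],[-1.5,0,4],[-1,0,4]], rot=[[0,-0.3,0],[0,0,0],[0,0,0],[0,0,0],[0,0,0],[0,0,0],[0,0,0]], hand=[0,0,0,0,0,0,0])

```text
t: 16.8
tcp_pos: [0.4848, -0.04, 0.1493]
tool_rot: [0.999, -0.039, 0.004, 0.001]
force: [-0.7, 0.5, 11.5]
finger_gap: 0.001
```

```bash
python3 - <<'E'
from h import *
s=st();to([.4823,-.0393,.1306],-94.5)
E
```

```text
16.8 [ 0.4848 -0.04    0.1493] [[0.997, -0.078, 0.009], [-0.078, -0.997, -0.003], [0.009, 0.002, -1.0]] [-0.7  0.5 11.5] 0.001 [-0.31  0.61  1.91 -0.    0.62  1.34]
now-axes mm [-2.8 -0.5 18.6] goal-axes mm [-2.6 -0.5 18.7] rot [ 0.12 -0.5   0.05]
```

>>> drive_tool(linear=[[-0.8,0,5],[-0.7,0,5],[-0.5,0,5],[-0.3,0,5],[0,0,4]], rot=[[0.1,-0.4,0],[0,0,0],[0,0,0],[0,0,0],[0,0,0]], hand=[0,0,0,0,0])

```text
t: 17.22
tcp_pos: [0.4816, -0.0397, 0.1298]
tool_rot: [0.999, -0.038, 0.003, 0.001]
force: [-3.7, 0.6, 30.2]
finger_gap: 0.001
```

```bash
python3 - <<'E'
from h import *
s=st();to([.4823,-.0393,.1306],-94.5)
E
```

```text
17.22 [ 0.4816 -0.0397  0.1298] [[0.997, -0.077, 0.006], [-0.077, -0.997, -0.002], [0.006, 0.002, -1.0]] [-3.7  0.6 30.2] 0.001 [-0.31  0.64  1.93 -0.    0.57  1.33]
now-axes mm [ 0.7 -0.5 -0.8] goal-axes mm [ 0.7 -0.5 -0.8] rot [ 0.11 -0.36  0.1 ]
```

>>> drive_tool(linear=[[0,0,3],[0,0,3],[0,0,3],[0,0,3],[0,0,3],[0,0,3]], rot=[[0,0,0],[0,0,0],[0,0,0],[0,0,0],[0,0,0],[0,0,0]], hand=[0,0,0,0,0,0])

```text
t: 17.72
tcp_pos: [0.4807, -0.0394, 0.1298]
tool_rot: [0.999, -0.038, 0.01, 0.003]
force: [-5.1, 2.1, 29.1]
finger_gap: -0.0
```

```bash
python3 - <<'E'
from h import *
s=st()
snap('side','s8.png'); snap('top','t8.png')
a=cv2.imread('pics/t8.png')[150:300,265:385];b=cv2.imread('pics/s8.png')[150:300,280:460]
cv2.imwrite('pics/c8.png',cv2.resize(np.hstack([a,b]),None,fx=2.66,fy=2.66,interpolation=cv2.INTER_CUBIC))
find('side',['saddle_top','lug_mark','plane','glue'],1); find('top',['plane','glue','lug_mark','saddle_top'],1);st()
E
```

```text
17.72 [ 0.4807 -0.0394  0.1298] [[0.997, -0.075, 0.019], [-0.075, -0.997, -0.007], [0.019, 0.006, -1.0]] [-5.1  2.1 29.1] -0.0 [-0.31  0.64  1.94 -0.    0.55  1.33]
side saddle_top [390.2 228.7] 0.6 [ 0.7013 -0.0237  0.058 ]
side lug_mark [393.8 218. ] 0.97 [ 0.7122 -0.0193  0.08  ]
side plane [221.  218.9] 0.78 [0.414 0.298 0.   ]
side glue [482.7 369.7] 0.94 [ 0.636 -0.413  0.   ]
top glue [478.6 210.6] 0.59 [ 0.6442 -0.4068  0.    ]
top lug_mark [321.9 176.7] 0.86 [ 0.6895 -0.0475  0.08  ]
top saddle_top [328.9 180.7] 0.43 [ 0.6872 -0.0631  0.058 ]
18.22 [ 0.4807 -0.0394  0.1298] [[0.997, -0.075, 0.019], [-0.075, -0.997, -0.007], [0.019, 0.006, -1.0]] [-4.6  1.7 28.9] -0.001 [-0.31  0.64  1.94 -0.    0.55  1.33]
```

View pics/c8.png

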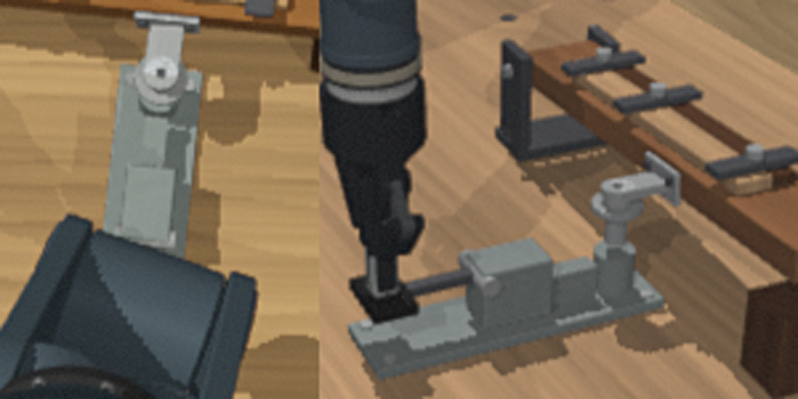

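The picture shows the handle level, with the saddle up under the lug and the board clear of its block. The push is steady at about 29 N, so I'm handing in.

```bash
python3 -c "
from station import order,manip
print(order.sign_off()); s=manip.sense(); print(s['t'],s['tcp_pos'],s['force'])"
```

```text
the job is handed in; nothing more can be done
None
the job is handed in; nothing more can be done
```

I set the jack under the lift pad, let it go, then pushed its handle down to the stop with closed fingers. I handed in at about 18 s, still pressing; no verdict is given.

**What I did:** I gripped the jack by its housing and carried it to the lug. The last stretch I moved it a couple of millimetres above the bench, then lowered and released it. The handle was up and the board resting when I let go.

**Last checks that held:**
- **Centring:** after release, the top picture put the saddle about 2 mm from the lug mark. In the final pictures it still looked centred under the lug.
- **Handle and board:** in the last side picture the handle plate is level and the board is off its block, resting on the saddle. The lug mark rose about 10 pixels in the side view.
- **Push:** steady at about 29 N over the last half second or more, with the fingertips at the height expected for the handle fully down.
- **Bystanders:** the glue bottle was found again within a few millimetres of where it started. The last side view put the plane near its starting place, about 14 mm from that camera's first reading but 3 mm from the top camera's, so I take that as detector scatter. The arm never went near either.

**Checks that disagreed or failed:**
- **Detector readings:** the networks' points were off by 4–10 mm in places, so I centred the saddle from image crops and the arm's own pose instead. In the last top view the network did not find the plane.
- **Camera calibration:** the two cameras disagreed by 2–3 mm on where the mark is.
- **Hand shift on release:** the tool jumped about 4 mm forward as the fingers opened, but the pictures afterwards showed the jack still in place.

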